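# Roll the dish canister to the line

## Task

Two round steel canisters lie on the grey mat on the microscope bench. Roll the bigger one (longer and thicker) - a push on its top turns it - until it lies over the black line across the middle of the mat, parallel to the line and about centred on it, and leave it there at rest. Let it turn as it goes and stay on the mat, never lifted; leave the small canister where it lies.

Things in the scene. Friction and masses are not known exactly. Their poses are not given: they have to be found in the camera images.
- big_canister: To be rolled: closed steel cylinder lying on the mat, 90 mm diameter, 200 mm long, 0.4 to 0.85 kg, a strip of white tape along it (on its +z side, up at the start). Origin: middle of its axis, 45 mm above the mat and below its top. x is the axis. It starts 95 to 145 mm from the line, on either side. A finger pressed on its top rolls it half as far as the finger goes; let go, it soon stops.
- small_canister: Bystander on the mat, across the line from the other: a like steel canister, 60 mm in diameter, 120 mm long. Origin: middle of its axis, 30 mm above the mat; x is its axis. To be left where it lies.
- line (a point): Middle of the flat black line (270 by 8 mm) across the light grey mat (280 by 440 mm, 3 mm thick, fixed to the bench). The point lies on the mat's upper face, 3 mm above the bench. x runs along the line; y is level and square to it, the way to roll (+y or -y); z is up.
Mind the look-alikes: they are no part of the job. What is shaped like the big_canister but orange is not meant.

How it is judged (in metres and radians):
On the way:
1. the big canister has turned by more than 55 degrees about its own axis, lying on the mat (angle between big_canister's own z axis and vertical above 0.96 rad and height (world z) of big_canister below 0.056 m and angle between big_canister's own x axis and vertical between 1.45 and 1.69 rad), for 0.1 s.
At the end, for the whole second after the job is handed in: The big canister lies at rest on the mat, the middle of its axis within 17 mm of the line (measured square to it) and within 40 mm of the line's middle along it, its axis within 12 degrees of the line; the small canister is within 25 mm of where it lay (y of big_canister in the frame of line between -0.017 and 0.017 m and x of big_canister in the frame of line between -0.04 and 0.04 m and angle between the x axis of big_canister and the x axis of line, either way round below 0.21 rad and height (world z) of big_canister below 0.053 m and linear speed of big_canister below 0.01 m/s and distance of small_canister from where it was at the start of the episode below 0.025 m); the robot touches nothing.
It fails at once if the big canister lifted off the mat by more than 12 mm (height (world z) of big_canister above 0.06 m).
It fails at once if the small canister moved by more than 25 mm (distance of small_canister from where it was at the start of the episode above 0.025 m).
It also fails if it takes over 64 s, if anything falls off the work surface, if the arm or the gripper's body presses on something with over 40 N, if the wrist force passes 120 N, or if a joint passes its speed limit or range.

## Robot

A 6-joint arm with a two-finger parallel gripper is mounted at the origin on the work surface. World frame = base frame: x ahead of the robot, y to its left, z up, the work surface at z = 0. Lengths are in mm, angles in rad, forces in N, time in s.
With the tool pointing down it reaches from about 350 to 875 mm from the base axis. Payload 4.2 kg.
Tool frame: the origin (TCP) lies at the very end of the fingers, on their centre line; the grasp point (between the pads) lies env.grip_point_offset behind it (env.grip_point_offset is the distance from the TCP to the grasp point, in mm); z points along the fingers, y is the line along which they close (so a half turn about z gives the same grasp; the last joint's range is limited). The gripper opens to 87 mm and grips with 3 to 60 N. Pads are 19 mm wide; open, the fingers measure 117 mm over their backs; the gripper's body (75 mm by 190 mm) begins 51 mm behind the grasp point.
Start: joints at [1.474, 0.385, 0.008, 0, -1.194, -0.259], TCP at [217.68, 585.845, 222.55] pointing down, gripper open.
Joint ranges: [-3.14, 3.14], [-1.21, 2.06], [-1.07, 1.41], [-3.16, 2.05], [-2.99, -0.16], [-3.1, 3.1]. Speed limits (rad/s): [2.79, 2.79, 3.14, 3.14, 3.14, 3.14].

## Interface

Orientations are given as a 3x3 rotation matrix whose columns are the frame's x, y, z axes.
In Python, from station import env, imaging gives the robot as it stands.
- The arm moves only by the tool step_arm, never from a script. Its argument "steps" is a list of rows, each a list of 5 numbers: the shift along the tool's x, y, z in m, then the turn about the tool's z in rad, then the gripper's target within -1 to 1 (shut at 1, half-way at 0, fully open at -1). A call has 1 to 8 rows; each row shifts and turns the commanded pose from where the row before left it, along the tool's axes as they then stand; what a row does not reach is not made up. A row lasts 1/10 s, in which the tool goes at most 50 mm and 8.59 degrees, less where a joint would pass 70% of its speed; a pose out of reach is approached as far as the arm can. A call with a gripper value outside its range is refused whole. The fingers move at their own pace and stop on an object; "force" is the grip in N (left out, the last holds). Time passes only in rows, so rows that do not move let the fingers close. It gives the time, the measured TCP pose, the force, the opening and the grip force at its end, in the units of the state.
- env.read_state(): the state, without advancing time (a new reading comes with each control period).
- imaging.grab_frame(name): name is "scene" or "top" or "wrist"; returns the picture (400x640x3 uint8, blue, green, red); there is no depth.
- imaging.get_calibration(name): a dict with "fx", "fy", "cx", "cy" (pixels), "R" (3x3) and "t" (3): a world point X has camera coordinates R X + t; the wrist camera has in their place "mount" (4x4, takes a point from camera to tool coordinates, whose origin is the TCP and whose axes are the flange's). Camera axes: x right, y down, z forward; pixel columns grow to the right and rows downward; lengths in mm; the calibration is good to about 2 mm. A picture is of the moment at which its call begins: read the wrist's pose just before it. get_calibration takes no time and is no camera call.
- env.sign_off(): hands the job in; it is judged then, once.
The state is a dict: "time_s": time; "qpos": joint angles; "joint_vel": joint speeds; "tau": joint torques, N m; "position": TCP position; "orientation": TCP orientation; "contact_force": force on the tool from outside, world axes, zero at the start; "ft_torque": the same for the moment, N m; "width": finger opening in mm; "grasp_force": force on a finger pad.
Only numpy, scipy, OpenCV 4.12 (cv2) and the standard library are available. Lean on these libraries where they do the work, as an engineer would, in place of code of your own. Each camera call takes 0.05 s, during which the arm holds its last target. There are 200 camera calls.

## Working session

There is one attempt and no reset: what is moved stays moved. The work goes in short steps, Python scripts to look and compute and a tool call to move; the robot and the scene stay as the last step left them, time stands still between calls to the robot, and variables do not carry over. Pictures are saved under pics/ and viewed, at most 10 in all, crops included, and the job is handed in when it is done.

Besides the shell and the picture viewer there is one more tool, called after ">>>" as name(argument=value, ...), one argument or row to a line, values as JSON. step_arm: Moves the arm, as the interface text tells. Its arguments: {"type":"object","properties":{"steps":{"type":"array"},"force":{"type":"number"}},"required":["steps"]}

```bash
mkdir -p pics
python3 - <<'E'
from station import env, imaging
import cv2,numpy as np
s=env.read_state();print(s["time_s"],s["position"],np.round(s["orientation"],3).tolist(),s["width"],env.grip_point_offset)
for n in("top","scene"):
    cv2.imwrite(f"pics/{n}0.png",imaging.grab_frame(n)); c=imaging.get_calibration(n);print(n,{k:np.round(v,3).tolist() for k,v in c.items()})
E
```

```text
0.0 [217.49426754 585.31148872 221.47192349] [[0.937, -0.349, -0.001], [-0.349, -0.937, -0.002], [0.0, 0.002, -1.0]] 86.8140797491437 18.700000000000003
top {'fx': 438.807, 'fy': 438.807, 'cx': 323.469, 'cy': 201.443, 'R': [[0.006, -1.0, 0.0], [-0.993, -0.005, -0.119], [0.119, 0.001, -0.993]], 't': [45.175, 430.126, 806.153]}
scene {'fx': 428.903, 'fy': 428.903, 'cx': 313.694, 'cy': 195.624, 'R': [[-0.022, 1.0, -0.007], [0.881, 0.016, -0.472], [-0.472, -0.017, -0.881]], 't': [-37.568, -364.324, 1028.433]}
```

View pics/top0.png

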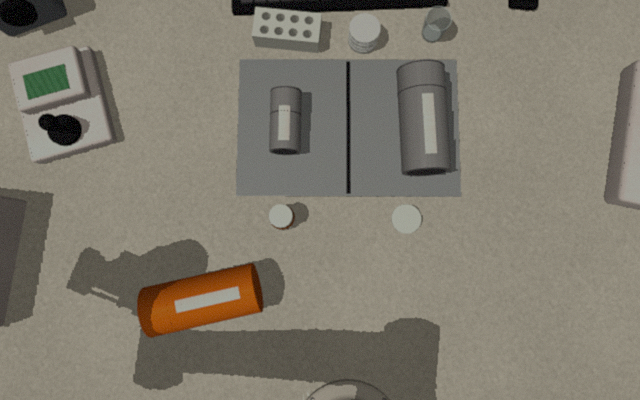

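View pics/scene0.png

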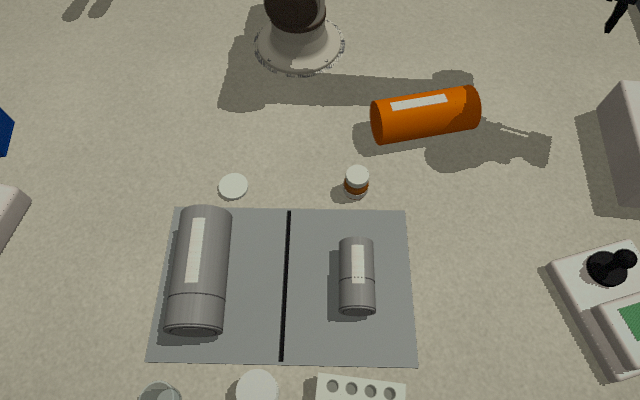

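Candidates in the top view are the orange cylinder (200,300), which is a decoy, the small grey canister (285,120), which is the bystander, and the big grey canister (424,118), which is the one I want. The black line runs along column 348, rows 62–193. In the scene view, the big canister is at (200,270), the line at (286,285) and the small canister at (357,275). Next I'll measure these and check the choice in a crop.

```bash
cat > h.py <<'E'
from station import env, imaging
import cv2,numpy as np
def ray(n,px,z):
    c=imaging.get_calibration(n);R=np.array(c["R"]);t=np.array(c["t"])
    d=R.T@np.array([(px[0]-c["cx"])/c["fx"],(px[1]-c["cy"])/c["fy"],1]);o=-R.T@t
    return o+d*(z-o[2])/d[2]
def rect(m,minA=60):
    cs=[c for c in cv2.findContours(m.astype(np.uint8),0,2)[0] if cv2.contourArea(c)>minA]
    return [cv2.boxPoints(cv2.minAreaRect(c)) for c in cs]
def ends(b):  # midpoints of short sides
    e=[np.linalg.norm(b[i]-b[(i+1)%4]) for i in range(4)]
    i=0 if e[0]<e[1] else 1
    return (b[i]+b[i+1])/2,(b[(i+2)%4]+b[(i+3)%4])/2
def report(img,n,box,zt=93):
    g=img.astype(int);x0,x1,y0,y1=box
    sub=g[y0:y1,x0:x1]; 
    for name,m,z in(("white",sub.min(2)>125,zt),("black",sub.max(2)<30,3)):
        for b in rect(m):
            p,q=[ray(n,e+[x0,y0],z) for e in ends(b)]
            print(n,name,np.round(b.mean(0)+[x0,y0]),"mid",np.round((p+q)/2,1),"len",round(np.linalg.norm(p-q),1),"yaw",np.round(np.arctan((q-p)[1]/(q-p)[0]),3))
E
python3 - <<'E'
from h import *
t=cv2.imread("pics/top0.png");s=cv2.imread("pics/scene0.png")
print(t[123,430],t[125,348],t[150,420],t[125,380],s[250,195],s[280,286])
report(t,"top",(240,458,62,192)); report(s,"scene",(170,400,212,358))
# mat/line ends
for p in[(348,62),(348,193)]:print("line top",ray("top",p,3).round(1))
for p in[(289.5,211),(281.5,360)]:print("line scene",ray("scene",p,3).round(1))
cv2.imwrite("pics/crop.png",cv2.resize(t[50:200,380:470],None,fx=4,fy=4)[:600])
E
```

```text
[153 163 162] [17 14 18] [107 112 112] [113 120 118] [172 186 184] [18 12 19]
top white [284. 122.] mid [563.9 119.4  93. ] len 62.3 yaw 0.016
top white [429. 123.] mid [ 564.1 -139.    93. ] len 110.4 yaw 0.038
top black [348. 126.] mid [ 5.852e+02 -4.000e-01  3.000e+00] len 263.7 yaw -0.001
scene white [197. 308.] mid [ 655.1 -121.    93. ] len 42.3 yaw 0.059
scene white [197. 254.] mid [ 567.3 -135.1   93. ] len 124.3 yaw 0.046
scene white [342. 284.] mid [606.1  94.2  93. ] len 227.5 yaw -0.009
scene white [255. 284.] mid [607.8 -38.5  93. ] len 229.9 yaw 0.049
scene white [174. 230.] mid [ 529.3 -177.3   93. ] len 64.7 yaw 0.174
scene black [285. 284.] mid [ 5.8e+02 -1.0e-01  3.0e+00] len 259.9 yaw 0.003
line top [ 7.171e+02 -5.000e-01  3.000e+00]
line top [ 4.494e+02 -2.000e-01  3.000e+00]
line scene [448.1   1.4   3. ]
line scene [714.4   1.5   3. ]
```

View pics/crop.png

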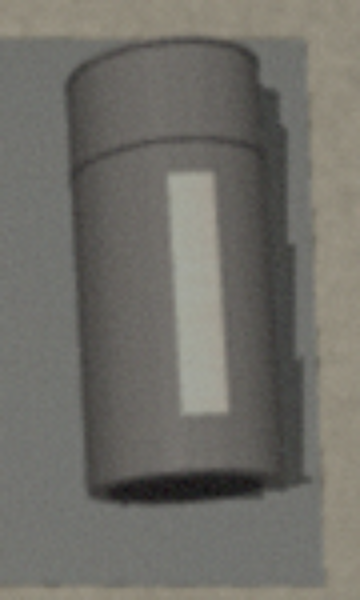

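The crop shows the plain grey steel body with its white tape (crop 195,290), so it is the right object. The far rim is at about row 60 and the near rim at about row 168 in the top view.

Run:
```python
from h import *
for p in[(426,60),(430,168.5),(429,123)]:print(ray("top",p,93).round(1))
for p in[(205,206),(190,327)]:print("sc",ray("scene",p,93).round(1))
# side silhouettes: mid axis
for r in(80,140):
  for c in(399,447): print(r,c,ray("top",(c,r),48).round(1))
```

```text
[ 680.7 -136.7   93. ]
[ 481.1 -139.3   93. ]
[ 563.4 -139.4   93. ]
sc [ 485.4 -133.6   93. ]
sc [ 683.1 -127.5   93. ]
80 399 [661.2 -95.2  48. ]
80 447 [ 661.7 -186.8   48. ]
140 399 [544.  -93.5  48. ]
140 447 [ 544.5 -183.5   48. ]
```

>>> step_arm(
  steps=[
    [0,0,0,-0.12,1],
    [0,0,0,-0.12,1],
    [0,0,0,-0.117,1],
    [0.02,0.04,0,0,1],
    [0.02,0.04,0,0,1],
    [0.02,0.04,0,0,1],
    [0.02,0.04,0,0,1],
    [0.02,0.04,0,0,1],
  ],
  force=20,
)

```text
time_s: 0.9
position: [318.2, 384.0, 222.2]
orientation: [[1.0, 0.002, -0.0], [0.002, -1.0, -0.001], [-0.0, 0.001, -1.0]]
contact_force: [0.5, 0.5, 0.1]
width: 31.0
grasp_force: 0.0
```

>>> step_arm(
  steps=[
    [0.02,0.04,0,0,1],
    [0.02,0.04,0,0,1],
    [0.02,0.04,0,0,1],
    [0.02,0.04,0,0,1],
    [0.02,0.04,0,0,1],
    [0.02,0.04,0,0,1],
    [0.02,0.04,0,0,1],
    [0.02,0.04,0,0,1],
  ],
)

```text
time_s: 1.7
position: [478.5, 64.3, 222.4]
orientation: [[1.0, 0.001, -0.0], [0.001, -1.0, 0.0], [-0.0, -0.0, -1.0]]
contact_force: [0.1, 1.2, 0.4]
width: 0.4
grasp_force: 0.0
```

Run:
```python
from h import *
s=env.read_state();print(s["time_s"],s["position"].round(1),np.round(s["orientation"],3).tolist(),s["width"],s["contact_force"])
```

```text
1.7 [478.5  64.3 222.4] [[1.0, 0.001, -0.0], [0.001, -1.0, 0.0], [-0.0, -0.0, -1.0]] 0.3635453740094805 [0.14863589 1.24033452 0.37560136]
```

>>> step_arm(
  steps=[
    [0.017,0.036,0,0,1],
    [0.017,0.036,0,0,1],
    [0.017,0.036,0,0,1],
    [0.017,0.036,0,0,1],
    [0.017,0.036,0,0,1],
    [0.018,0.036,0.02,0,1],
    [0,0,0.04,0,1],
    [0,0,0.04,0,1],
  ],
)

```text
time_s: 2.5
position: [581.8, -151.1, 121.1]
orientation: [[1.0, -0.002, 0.001], [-0.002, -1.0, 0.0], [0.001, -0.0, -1.0]]
contact_force: [-0.4, -0.9, -0.8]
width: 0.7
grasp_force: 0.0
```

>>> step_arm(
  steps=[
    [0,0,0.01,0,1],
    [0,0,0.01,0,1],
    [0,0,0.004,0,1],
    [0,0,0.002,0,1],
    [0,0,0.002,0,1],
  ],
)

```text
time_s: 3.0
position: [582.7, -149.5, 96.1]
orientation: [[1.0, 0.002, 0.003], [0.002, -1.0, -0.0], [0.003, 0.0, -1.0]]
contact_force: [-0.9, 0.2, -0.4]
width: 0.7
grasp_force: 0.0
```

>>> step_arm(
  steps=[
    [0,0,0.002,0,1],
    [0,0,0.001,0,1],
    [0,0,0.001,0,1],
  ],
)

```text
time_s: 3.3
position: [582.3, -150.2, 92.8]
orientation: [[1.0, 0.002, 0.002], [0.002, -1.0, -0.001], [0.002, 0.001, -1.0]]
contact_force: [-2.8, -0.3, 10.9]
width: 0.4
grasp_force: 5.5
```

>>> step_arm(
  steps=[
    [0,-0.003,0,0,1],
    [0,-0.006,0,0,1],
    [0,-0.008,0,0,1],
    [0,-0.008,0,0,1],
    [0,-0.008,0,0,1],
    [0,-0.008,0,0,1],
    [0,-0.006,0,0,1],
    [0,-0.003,0,0,1],
  ],
)

```text
time_s: 4.1
position: [580.8, -99.5, 92.1]
orientation: [[1.0, 0.002, -0.001], [0.002, -1.0, -0.0], [-0.001, 0.0, -1.0]]
contact_force: [-3.8, 0.5, 6.1]
width: 0.5
grasp_force: 2.9
```

>>> step_arm(
  steps=[
    [0,0,0,0,1],
    [0,0,-0.01,0,1],
    [0,0.015,-0.01,0,1],
    [0,0.015,0,0,1],
    [0,0,0,0,1],
  ],
)

```text
time_s: 4.6
position: [581.7, -131.9, 110.9]
orientation: [[1.0, -0.002, 0.001], [-0.002, -1.0, -0.0], [0.001, -0.0, -1.0]]
contact_force: [-0.9, 0.8, -0.3]
width: 0.7
grasp_force: 0.0
```

Run:
```python
from h import *
s=env.read_state();print(s["time_s"],s["position"].round(1))
a=imaging.grab_frame("top");b=imaging.grab_frame("scene")
cv2.imwrite("pics/s1.png",np.vstack([a[50:250,200:600],b[180:380,100:500]]))
```

```text
4.6 [ 581.7 -131.9  110.9]
```

View pics/s1.png

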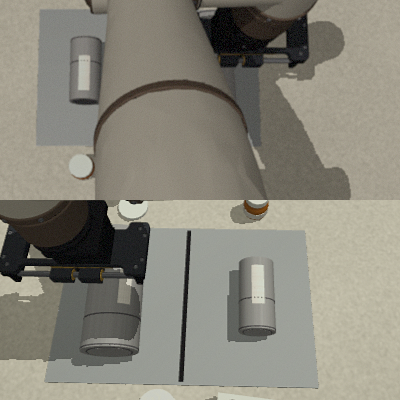

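The lower half (scene view) shows the canister's far end centred at about (110,345) in the crop, so it has rolled about 24 mm, as expected. The small canister has not moved. I'll carry on with more strokes.

>>> step_arm(
  steps=[
    [0,-0.005,0.01,0,1],
    [0,0,0.006,0,1],
    [0,0,0.001,0,1],
    [0,0,0.001,0,1],
    [0,0,0.001,0,1],
  ],
)

```text
time_s: 5.2
position: [581.0, -125.0, 92.7]
orientation: [[1.0, 0.003, -0.002], [0.003, -1.0, -0.002], [-0.002, 0.002, -1.0]]
contact_force: [-5.4, -1.4, 13.8]
width: 0.5
grasp_force: 6.8
```

>>> step_arm(
  steps=[
    [0,-0.004,0,0,1],
    [0,-0.007,0,0,1],
    [0,-0.008,0,0,1],
    [0,-0.009,0,0,1],
    [0,-0.009,0,0,1],
    [0,-0.008,0,0,1],
    [0,-0.006,0,0,1],
    [0,-0.003,0,0,1],
  ],
)

```text
time_s: 6.0
position: [579.8, -70.1, 92.0]
orientation: [[1.0, 0.003, -0.004], [0.003, -1.0, -0.001], [-0.004, 0.001, -1.0]]
contact_force: [-4.5, -0.7, 6.8]
width: 0.4
grasp_force: 3.5
```

>>> step_arm(
  steps=[
    [0,0,0,0,1],
    [0,0,-0.012,0,1],
    [0.001,0.014,0,0,1],
    [0.001,0.015,0,0,1],
    [0,0,0.009,0,1],
    [0,0,0.001,0,1],
    [0,0,0.001,0,1],
    [0,0,0.001,0,1],
  ],
)

```text
time_s: 6.8
position: [583.5, -100.1, 92.3]
orientation: [[1.0, 0.002, -0.0], [0.002, -1.0, -0.001], [-0.0, 0.001, -1.0]]
contact_force: [-2.1, -1.2, 8.7]
width: 0.4
grasp_force: 4.5
```

>>> step_arm(
  steps=[
    [0,-0.004,0,0,1],
    [0,-0.007,0,0,1],
    [0,-0.008,0,0,1],
    [0,-0.009,0,0,1],
    [0,-0.009,0,0,1],
    [0,-0.008,0,0,1],
    [0,-0.006,0,0,1],
    [0,-0.003,0,0,1],
  ],
)

```text
time_s: 7.6
position: [581.7, -45.2, 92.3]
orientation: [[1.0, 0.002, -0.004], [0.002, -1.0, -0.001], [-0.004, 0.001, -1.0]]
contact_force: [-4.8, 0.2, 6.4]
width: 0.3
grasp_force: 3.5
```

>>> step_arm(
  steps=[
    [0,0,0,0,1],
    [0,0,-0.02,0,1],
    [0,0.015,-0.03,0,1],
    [0,0.015,-0.04,0,1],
    [0,0,-0.04,0,1],
    [0,0,0,0,1],
  ],
)

```text
time_s: 8.2
position: [586.6, -76.0, 227.9]
orientation: [[1.0, 0.002, 0.012], [0.002, -1.0, -0.0], [0.012, 0.0, -1.0]]
contact_force: [0.0, 0.4, 0.2]
width: 0.6
grasp_force: 0.0
```

Run:
```python
from h import *
s=env.read_state();print(s["time_s"],s["position"].round(1))
b=imaging.grab_frame("scene")
cv2.imwrite("pics/s2.png",cv2.resize(b[190:380,130:430],None,fx=2,fy=2))
```

```text
8.2 [586.6 -76.  227.9]
```

View pics/s2.png

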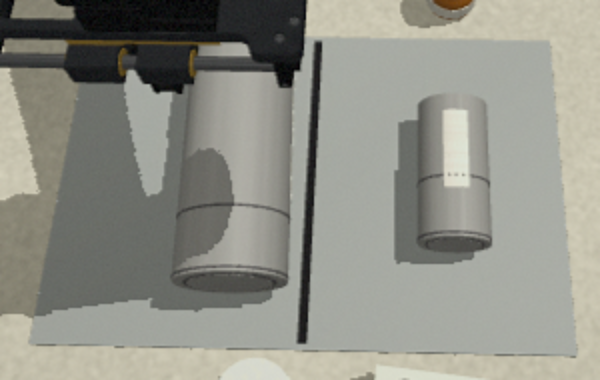

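The crop shows the canister's lower part with its far rim at (230,278), roughly parallel to the line running from (318,42) to (302,343). The small canister is undisturbed.

Run:
```python
from h import *
f=lambda x,y,z:ray("scene",(130+x/2,190+y/2),z).round(1)
for z in (48,60,70):print(z,f(240.5,100,z),f(231,275,z), "start", ray("scene",(195,327),z).round(1))
```

```text
48 [526.9 -59.9  48. ] [673.5 -53.8  48. ] start [ 674.4 -132.9   48. ]
60 [531.7 -57.8  60. ] [675.8 -51.8  60. ] start [ 676.7 -129.5   60. ]
70 [535.8 -56.   70. ] [677.7 -50.2  70. ] start [ 678.6 -126.7   70. ]
```

>>> step_arm(
  steps=[
    [-0.003,-0.004,0.045,0,1],
    [0,0,0.045,0,1],
    [0,0,0.03,0,1],
    [0,0,0.008,0,1],
    [0,0,0.003,0,1],
    [0,0,0.001,0,1],
    [0,0,0,0,1],
  ],
)

```text
time_s: 8.95
position: [576.9, -73.3, 92.0]
orientation: [[1.0, 0.003, -0.008], [0.003, -1.0, -0.003], [-0.008, 0.003, -1.0]]
contact_force: [-11.5, -2.7, 21.0]
width: 0.3
grasp_force: 10.4
```

>>> step_arm(
  steps=[
    [0,-0.004,-0.0007,0,1],
    [0,-0.007,0,0,1],
    [0,-0.009,0,0,1],
    [0,-0.009,0,0,1],
    [0,-0.009,0,0,1],
    [0,-0.009,0,0,1],
    [0,-0.007,0,0,1],
    [0,-0.004,0,0,1],
  ],
)

```text
time_s: 9.75
position: [575.5, -13.9, 91.4]
orientation: [[1.0, 0.002, -0.01], [0.002, -1.0, -0.002], [-0.01, 0.002, -1.0]]
contact_force: [-11.4, 3.7, 24.4]
width: 0.4
grasp_force: 14.4
```

>>> step_arm(
  steps=[
    [0,0,0,0,1],
    [0,0,-0.012,0,1],
    [0.001,0.014,0,0,1],
    [0.001,0.015,0,0,1],
    [0,0,0.01,0,1],
    [0,0,0.001,0,1],
    [0,0,0.001,0,1],
    [0,0,0,0,1],
  ],
)

```text
time_s: 10.55
position: [583.3, -44.2, 91.9]
orientation: [[1.0, 0.002, 0.001], [0.002, -1.0, -0.002], [0.001, 0.002, -1.0]]
contact_force: [-3.4, -1.7, 13.4]
width: 0.2
grasp_force: 6.5
```

>>> step_arm(
  steps=[
    [0,-0.004,0,0,1],
    [0,-0.007,0,0,1],
    [0,-0.009,0,0,1],
    [0,-0.009,0,0,1],
    [0,-0.009,0,0,1],
    [0,-0.009,0,0,1],
    [0,-0.005,0,0,1],
    [0,-0.003,0,0,1],
  ],
)

```text
time_s: 11.35
position: [581.5, 11.8, 92.1]
orientation: [[1.0, 0.002, -0.002], [0.002, -1.0, -0.001], [-0.002, 0.001, -1.0]]
contact_force: [-6.5, 1.9, 15.4]
width: 0.5
grasp_force: 8.1
```

>>> step_arm(
  steps=[
    [0,0,0,0,1],
    [0,0,0,0,1],
    [0,0,-0.02,0,1],
    [0,0.015,-0.03,0,1],
    [0,0.04,-0.04,0,1],
    [0,0.05,-0.04,0,1],
    [0,0.05,0,0,1],
    [0,0.05,0,0,1],
  ],
)

```text
time_s: 12.15
position: [582.7, -178.8, 206.8]
orientation: [[1.0, 0.002, 0.001], [0.002, -1.0, 0.0], [0.001, -0.0, -1.0]]
contact_force: [1.1, -0.3, -0.0]
width: 0.5
grasp_force: 0.0
```

>>> step_arm(
  steps=[
    [0,0.045,0,0,1],
    [0,0.045,0,0,1],
    [0,0.045,0,0,1],
    [0,0,0,0,1],
  ],
)

```text
time_s: 12.55
position: [581.4, -317.3, 203.9]
orientation: [[1.0, -0.006, -0.003], [-0.006, -1.0, 0.0], [-0.003, -0.0, -1.0]]
contact_force: [-0.4, 1.2, -0.8]
width: 0.3
grasp_force: 0.0
```

Run:
```python
from h import *
s=env.read_state();print(s["time_s"],s["position"].round(1))
b=imaging.grab_frame("scene");a=imaging.grab_frame("top")
cv2.imwrite("pics/s3.png",np.hstack([cv2.resize(b[190:380,180:380],None,fx=2,fy=2),cv2.resize(a[40:230,240:440],None,fx=2,fy=2)]))
```

```text
12.55 [ 581.4 -317.3  203.9]
```

View pics/s3.png

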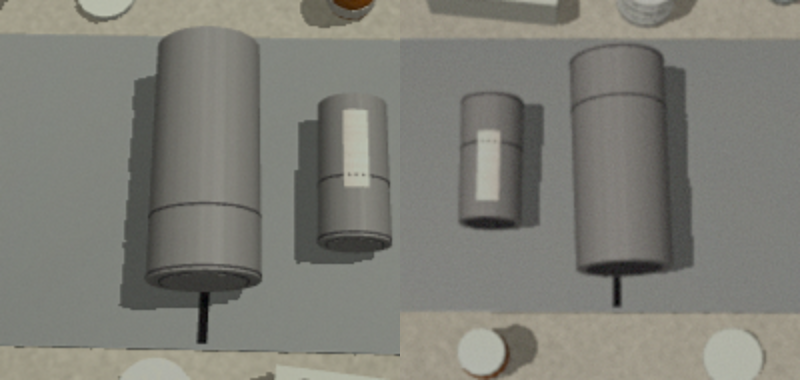

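The canister now covers the line in both views. In the scene crop its far rim is at (205,275); in the top crop its near end is at (622,268) and the visible bit of line is at (617,290). I'll check the numbers.

Run:
```python
from h import *
S=lambda x,y,z=48:ray("scene",(180+x/2,190+y/2),z).round(1)
T=lambda x,y,z=48:ray("top",(240+(x-400)/2,40+y/2),z).round(1)
print("scene axis",S((158+259)/2,50),S((147+262)/2,270),"ends",S(208,30,93),S(205,266,93))
print("top axis",T((571+663)/2,70),T((578+670)/2,260),"ends",T(617,44,93),T(624,262,93))
```

```text
scene axis [478.2  -3.9  48. ] [668.5   3.3  48. ] ends [481.1  -1.1  93. ] [674.7   7.3  93. ]
top axis [670.6   1.1  48. ] [486.4  -5.2  48. ] ends [676.2   3.6  93. ] [475.9  -2.3  93. ]
```

```bash
python3 -c "
from station import env
print(env.sign_off())"
```

```text
the job is handed in; nothing more can be done
None
```

I rolled the big canister onto the black line in five strokes and handed the job in: it measured within about 2 mm of the line, about 5 mm from the line's middle along it and about 2° off parallel, and the small canister looked unmoved in the pictures; the hand-in returned no verdict.

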